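# Unclip the parts crate and take off its lid

### The arm

A 6-joint arm with a two-finger parallel gripper is mounted at the origin on a cart in front of the work surface, level with it; the furniture and walls round the work are solid. World frame = base frame: x ahead of the robot, y to its left, z up, the work surface at z = 0. Lengths are in m, angles in rad, forces in N, time in s.
With the tool pointing down it reaches from about 0.3 to 0.875 m from the base axis. Payload 4.2 kg.
Tool frame: the origin (TCP) lies midway between the tips of the shut fingers; the grasp point (between the pads) lies 19 mm behind it; z points along the fingers, x is the direction in which the jaws open and shut, and the axes are right-handed (so a half turn about z gives the same grasp; the last joint's range is limited). The gripper opens to 85 mm and grips with 20 to 120 N. Pads are 22 mm wide; open, the fingers measure 114 mm over their backs; the gripper's body (76 mm by 85 mm) begins 54 mm behind the grasp point. The pads swing forward as they close: fully open they stand 13 mm farther back than shut.
Start: joints at [1.183, 0.32, 1.565, -0, 1.257, -0.02], TCP at [0.207, 0.537, 0.231] pointing down, gripper open.
Joint ranges: [-3.11, 3.11], [-0.84, 2.01], [0.21, 2.61], [-1.34, 4.49], [0.05, 2.63], [-2.56, 2.56]. Speed limits (rad/s): [2.57, 2.57, 3.14, 3.14, 3.14, 3.14].

### API

Orientations are given as a rotation vector (axis times angle).
In Python, from bench import * gives the robot as it stands.
- The arm moves only by the shell command python3 -m jog 'ROWS' [FORCE]. ROWS is JSON, a list of rows, each a list of 7 numbers: the opening in per cent of the stroke, from 0 (shut) to 100 (fully open), then the shift along the tool's x, y, z in m, then the turn, a rotation vector about the tool's x, y, z in degrees. A call has 1 to 10 rows; each row is the pose to reach, as a shift and turn from the pose commanded when the call began, along the tool's axes at that moment; what a row does not reach only later rows make up. A row lasts 1/10 s, in which the tool goes at most 50 mm and 8.59 degrees, less where a joint would pass 70% of its speed; a pose out of reach is approached as far as the arm can. A call with a gripper value outside its range is refused whole. The fingers move at their own pace and stop on an object; FORCE is the grip in N (left out, the last holds). Time passes only in rows, so rows that repeat a pose let the fingers close. It gives the time, the measured TCP pose, the force and the opening at its end, in the units of the state.
- sense(): the state, without advancing time (a new reading comes with each control period).
- camera(name): name is "scene" or "top" or "wrist"; returns a dict with "img" (420x560x3 uint8, blue, green, red), "camera_matrix" (3x3 intrinsics, pixels), "distortion" ([k1, k2, p1, p2, k3] as OpenCV has them; the pictures are not rectified), "view" (4x4, takes a point from world to camera coordinates). Camera axes: x right, y down, z forward; pixel columns grow to the right and rows downward; lengths in m; the calibration is good to about 2 mm. A picture is of the moment at which its call begins. There is no depth.
- sign_off(): hands the job in, once; it reports no verdict.
Trained networks look in a picture, given as the dict that the camera call returned (one of the last four; its "shot" number tells which), for a name from the list of things; names that differ only in an ending like _2 or _b are one class to them, and where a whole thing is asked for, a point or a joint stands for the part that bears it (a point fixed in the world has none). Each returns a list of dicts, best first, with "confidence" (0 to 1); they miss things now and then, are a little off and sometimes report something else, mostly with a low value. They report only what shows in the picture. A call takes as long as a camera call. They do not tell look-alikes from the thing itself.
- regions_of(picture, name): "pixels" (420x560 bool, what is visible of it) and "rect" ([left, top, width, height] in pixels, round what is visible of it).
The state is a dict: "time": time; "joints": joint angles; "dq": joint speeds; "joint_efforts": joint torques, N m; "position": TCP position; "eef_rot": TCP orientation; "contact_force": force on the tool from outside, world axes, zero at the start; "wrist_torque": the same for the moment, N m; "gripper_width": opening from 0.0 (shut) to 1.0 (fully open).
Only numpy, scipy, OpenCV 4.12 (cv2) and the standard library are available. Lean on these libraries where they do the work, as an engineer would, in place of code of your own. Each camera call takes 0.05 s, during which the arm holds its last target. There are 200 camera calls.

### The job

Flip both orange spring clips outward off the lid of the small blue crate so that they stay fully open, and only then lift the lid off by its black handle. Set the lid down gently, flat and right way up, in the middle of the black rubber mat, let go of it, and leave the parts pot and the loupe where they stand.

Things in the scene. Friction and masses are not known exactly. Their poses are not given: they have to be found in the camera images.
- crate: blue open-topped crate of 140 x 140 mm, 95 mm high, fixed to the bench (it does not move); origin at the centre of its underside, z up. One clip on its +y side (clip_a), one on its -y side (clip_b). The closed lid's top face is 101 mm above the bench
- clip_a (a joint): flap hinge of the orange clip on the crate's +y side. 0 = hooked over the lid edge; grows as the clip swings outward, away from the crate, and down; 2.3 = stop, hanging beside the wall. Over-centre spring: it resists outward motion (about 5 N at the tab at first, falling) up to 0.6 rad; beyond that the spring throws it fully open by itself and keeps it there; let go earlier and it snaps shut. Hinge axis parallel to crate x, at crate y = +77 mm, 68 mm above the bench
- clip_b (a joint): flap hinge of the orange clip on the crate's -y side. 0 = hooked over the lid edge; grows as the clip swings outward, away from the crate, and down; 2.3 = stop, hanging beside the wall. Over-centre spring: it resists outward motion (about 5 N at the tab at first, falling) up to 0.6 rad; beyond that the spring throws it fully open by itself and keeps it there; let go earlier and it snaps shut. Hinge axis parallel to crate x, at crate y = -77 mm, 68 mm above the bench
- tab_a (a point): middle of the inner face of clip_a's upright tab: 36 mm wide, closed at crate y = +82 mm, from 106 to 137 mm above the bench; moves with the clip. 60 mm of free lid lies between tab and handle: from there push it outward with shut fingertips 10 mm above the lid. Its tipping point comes 38 mm after first contact; go 45 to 50 mm, then up
- tab_b (a point): the same for clip_b, on the -y side (closed: crate y = -82 mm, 120 mm above the bench)
- lid_grip (a point): centre of the black bar handle of the lid: bar 80 mm long along lid x, 14 mm wide (lid y), 14 mm high, with 22 mm of free height under it to the lid's top face; grip it across lid y from above. Axes are the lid's, z up. It lies 43 mm above the lid's lowest edge and 29 mm above the lid's top face; on the closed crate it is 130 mm above the bench, centred on the crate and with the crate's axes; with the lid flat on the mat it is 46 mm above the bench
- lid: grey lid, 150 x 150 mm, panel 6 mm thick over ribs that reach 8 mm into the crate with 2.5 mm play; 0.28 kg, loose; origin at the centre of its lowest edge (underside of the ribs), z up; held down by the clips while they are closed
- mat: black rubber mat, 240 (x) x 210 (y) mm, 3 mm thick, fixed flat on the bench, on the other side of the robot's centre line from the crate; origin at the centre of its underside
- pot: small clear parts pot with a dark blue screw cap, 43 mm across, 31 mm high, loose bystander; origin under its centre
- loupe: black cup-shaped loupe, 38 mm across, 30 mm high, loose bystander; origin under its centre
Things that resemble listed ones, but are neither listed nor needed, are in the scene too. Of the things shaped like the lid, the grey one is meant.

How it is judged:
On the way, in this order (a step that is already met when the one before it is completed fails the run):
1. both clips are flipped open and stay open (value of joint each of clip_a, clip_b above 1.7 rad), for 0.2 s.
2. the lid is lifted clear of the crate (height (world z) of lid above 0.115 m), for 0.1 s.
At the end, for the whole second after the job is handed in: Both clips are fully open (over 1.7 rad); the lid lies at rest, flat (within 0.08 rad) and right way up on the mat, its centre within 40 mm of the mat's centre (all of step 1 and horizontal distance between lid and mat below 0.04 m and angle between lid's own z axis and vertical below 0.08 rad and height (world z) of lid below 0.012 m and linear speed of lid below 0.02 m/s); the robot touches nothing.
It fails at once if the lid is shifted or forced up by more than 15 mm while a clip is still on (distance of lid from where it was at the start of the episode above 0.015 m and value of joint any of clip_a, clip_b below 1.2 rad).
It fails at once if the lid is dropped or slammed down (faster than 0.6 m/s within 25 mm of the bench) (height (world z) of lid below 0.025 m and linear speed of lid above 0.6 m/s).
It fails at once if the parts pot is moved by more than 30 mm (distance of pot from where it was at the start of the episode above 0.03 m).
It fails at once if the loupe is moved by more than 30 mm (distance of loupe from where it was at the start of the episode above 0.03 m).
It also fails if it takes over 56 s, if anything falls off the work surface, if the arm or the gripper's body presses on something with over 40 N, if the wrist force passes 120 N, or if a joint passes its speed limit or range.

## Working session

There is one attempt and no reset: what is moved stays moved. The work goes in short steps, Python scripts to look and compute and a shell command to move; the robot and the scene stay as the last step left them, time stands still between calls to the robot, and variables do not carry over. Pictures are saved under pics/ and viewed, about 8 in all and at most 12, crops included, and the job is handed in when it is done.

```bash
mkdir -p pics; ls; python3 - <<'E'
from bench import *
import cv2, numpy as np
s=sense(); print({k:np.round(v,3).tolist() for k,v in s.items()})
ims=[]
for n in ("scene","top"):
    c=camera(n); cv2.imwrite(f"pics/{n}0.png",c["img"]); 
    print(n,np.round(c["camera_matrix"],1).tolist(),np.round(c["distortion"],3),np.round(c["view"],3).tolist())
    for o in ("crate","lid","clip_a","mat","pot","loupe","lid_grip"):
        print(o,[(d["rect"],round(float(d["confidence"]),2)) for d in regions_of(c,o)])
E
```

```text
pics
{'time': 0.0, 'joints': [1.183, 0.32, 1.566, 0.0, 1.257, -0.02], 'dq': [-0.001, 0.0, 0.0, 0.0, 0.0, -0.001], 'joint_efforts': [0.001, -41.553, -23.416, 0.0, 0.008, -0.0], 'position': [0.207, 0.536, 0.23], 'eef_rot': [2.589, 1.777, -0.002], 'contact_force': [-0.548, 0.201, -0.233], 'wrist_torque': [-0.082, -0.053, -0.024], 'gripper_width': 1.002}
scene [[486.0, 0.0, 277.3], [0.0, 486.0, 207.6], [0.0, 0.0, 1.0]] [0.053 0.    0.    0.    0.   ] [[0.8, -0.6, -0.006, -0.544], [-0.347, -0.454, -0.821, 0.179], [0.489, 0.659, -0.571, 1.732], [0.0, 0.0, 0.0, 1.0]]
crate [([247.1, 193.0, 48.9, 57.4], 0.87)]
lid [([246.4, 194.0, 47.5, 35.8], 0.98), ([318.7, 300.5, 61.1, 53.5], 0.86)]
clip_a [([246.6, 194.8, 6.8, 11.1], 0.43)]
mat [([184.5, 173.2, 66.5, 35.2], 0.87)]
pot []
loupe [([221.8, 208.5, 10.2, 8.4], 0.54)]
lid_grip [([316.5, 301.6, 63.8, 51.2], 0.84)]
top [[497.9, 0.0, 286.5], [0.0, 497.9, 211.9], [0.0, 0.0, 1.0]] [-0.144  0.     0.     0.     0.   ] [[-0.002, -1.0, 0.012, -0.216], [-0.985, 0.0, -0.17, 0.53], [0.17, -0.012, -0.985, 1.611], [0.0, 0.0, 0.0, 1.0]]
crate [([253.8, 198.5, 54.5, 34.5], 0.75), ([253.3, 186.4, 56.9, 57.2], 0.56)]
lid [([409.1, 222.2, 52.6, 56.2], 0.97), ([253.0, 185.4, 60.4, 58.3], 0.85)]
clip_a [([256.3, 221.1, 9.1, 12.5], 0.38), ([302.5, 193.2, 6.5, 19.0], 0.38)]
mat [([137.5, 193.5, 64.9, 71.8], 0.79)]
pot [([219.9, 179.2, 8.2, 7.6], 0.47)]
loupe [([216.2, 236.3, 14.7, 10.2], 0.67), ([136.1, 191.8, 69.7, 74.4], 0.55)]
lid_grip [([256.6, 185.2, 57.3, 58.4], 0.92), ([406.3, 220.9, 51.2, 57.5], 0.59)]
```

```bash
python3 - <<'E'
import cv2
for n,(x0,y0,x1,y1) in {"scene":(160,120,420,380),"top":(110,120,490,320)}.items():
    im=cv2.imread(f"pics/{n}0.png")[y0:y1,x0:x1]; f=2 if n=="top" else 2.3
    cv2.imwrite(f"pics/{n}0c.png",cv2.resize(im,None,fx=f,fy=f,interpolation=cv2.INTER_CUBIC))
E
```

```text
(no output)
```

View pics/scene0c.png

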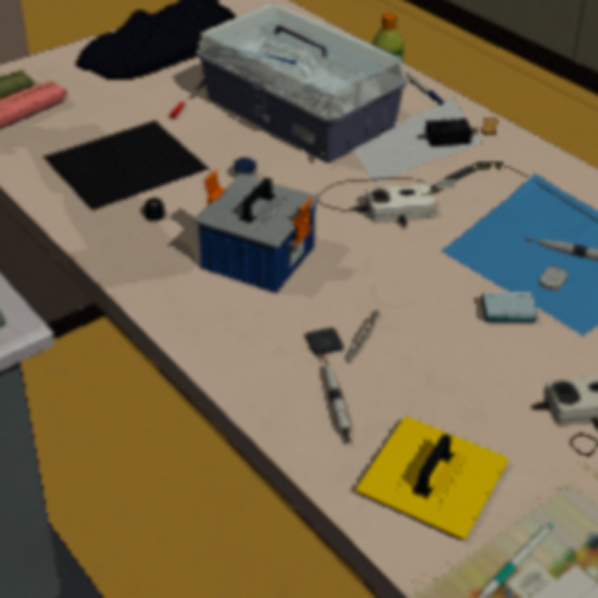

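View pics/top0c.png

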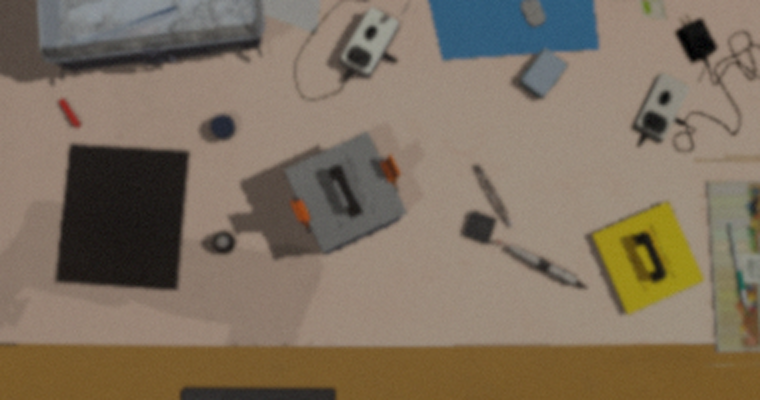

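The scene view shows the grey lid on the blue crate at about (270,210). The yellow look-alike is at (348,327), the mat at (215,190), the loupe at (227,211) and the pot at (266,192). In the top view the lid is at (283,214), the yellow look-alike at (434,250), the clips at (260,225) and (305,204), the pot at (221,183), the loupe at (222,241) and the mat at (171,228).

Candidates for the lid: grey at top (283,214) or yellow at top (434,250), so I choose the grey one on the crate. For the clips, orange appears only on that crate.

```bash
cat > h.py <<'E'
from bench import *
import cv2, numpy as np
from scipy.spatial.transform import Rotation as R
def world(c,px,z):
    """pixels -> world points on the plane at height z"""
    n=cv2.undistortPoints(np.array(px,float).reshape(-1,1,2),c["camera_matrix"],np.array(c["distortion"],float)).reshape(-1,2)
    V=np.array(c["view"]); Rm,t=V[:3,:3],V[:3,3]; o=-Rm.T@t
    d=np.c_[n,np.ones(len(n))]@Rm
    return o+d*((z-o[2])/d[:,2])[:,None]
def quad(c,mask,z):
    ys,xs=np.nonzero(mask); w=world(c,np.c_[xs,ys],z)[:,:2]
    return cv2.minAreaRect((w*1000).astype(np.float32))
def cen(c,mask,z):
    ys,xs=np.nonzero(mask); return world(c,np.c_[xs,ys],z).mean(0)
E
python3 - <<'E'
from h import *
c=camera("top")
for o,z in (("lid",.101),("lid",0.014),("mat",.003),("pot",.03),("loupe",.03)):
    for d in regions_of(c,o): print(o,z,round(d["confidence"],2),np.round(np.array(d["rect"])),[np.round(v,1) for v in quad(c,d["pixels"],z)])
hsv=cv2.cvtColor(c["img"],cv2.COLOR_BGR2HSV)
m=((hsv[...,0]<14)&(hsv[...,1]>170)&(hsv[...,2]>90)).astype(np.uint8)
n,l,st,ce=cv2.connectedComponentsWithStats(m)
for i in range(1,n):
    if st[i,4]>15: print("orange",st[i],np.round(ce[i]),np.round(world(c,[ce[i]],.122),3))
# grey lid by hue-free threshold in area
E
```

```text
lid 0.101 0.95 [254. 182.  58.  63.] [array([ 512.1, -200.5]), array([159.8, 154.1]), np.float64(25.0)]
lid 0.101 0.65 [407. 223.  54.  55.] [array([ 401. , -690.2]), array([143.7, 142.6]), np.float64(22.1)]
lid 0.014 0.95 [254. 182.  58.  63.] [array([ 526.7, -200.7]), array([168.6, 162.6]), np.float64(25.0)]
lid 0.014 0.65 [407. 223.  54.  55.] [array([ 409.5, -717.4]), array([151.6, 150.5]), np.float64(22.1)]
mat 0.003 0.64 [136. 191.  70.  76.] [array([481.1, 177.9]), array([215.2, 243.9]), np.float64(87.3)]
loupe 0.03 0.41 [216. 236.  13.  10.] [array([434.,   2.]), array([33.4, 32.9]), np.float64(45.6)]
loupe 0.03 0.21 [256. 185.  59.  59.] [array([ 524.2, -202.3]), array([161. , 158.7]), np.float64(25.1)]
orange [195  52   7   7  39] [198.  55.] [[1.061 0.086 0.122]]
orange [141 171   8  11  22] [144. 176.] [[0.634 0.246 0.122]]
orange [301 202   6   8  19] [304. 206.] [[ 0.536 -0.27   0.122]]
orange [256 221   8  10  55] [260. 225.] [[ 0.473 -0.131  0.122]]
```

```bash
cat >> h.py <<'E'
def go(p,xang):
    """shift (m) and turn (deg) in the tool frame to TCP p, pointing down, tool x at xang deg in world"""
    s=sense(); R0=R.from_rotvec(s["eef_rot"]); a=np.radians(xang)
    x=np.array([np.cos(a),np.sin(a),0]); z=np.array([0,0,-1.]); R1=R.from_matrix(np.c_[x,np.cross(z,x),z])
    sh=R0.inv().apply(np.array(p)-s["position"]); tu=np.degrees((R0.inv()*R1).as_rotvec())
    print("go",np.round(sh,4).tolist(),np.round(tu,2).tolist())
E
python3 - <<'E'
from h import *
s=sense(); c=camera("wrist")
V=np.linalg.inv(c["view"]); R0=R.from_rotvec(s["eef_rot"])
print("cam in tool",np.round(R0.inv().apply(V[:3,3]-s["position"]),3),np.round(R0.inv().as_matrix()@V[:3,:3],2).tolist(),c["camera_matrix"][0,0])
go([.50,-.20,.40],-65.6)
E
```

```text
cam in tool [ 0.    -0.085 -0.143] [[1.0, -0.0, -0.0], [0.0, 0.95, 0.32], [0.0, -0.32, 0.95]] 321.3768159642679
go [-0.5818, 0.5385, -0.1687] [-0.0, -0.0, 134.53]
```

```bash
python3 -m jog '[[0,-0.02,0.02,-0.05,0,0,8],[0,-0.05,0.05,-0.09,0,0,16],[0,-0.09,0.08,-0.12,0,0,24],[0,-0.125,0.11,-0.145,0,0,32],[0,-0.16,0.14,-0.165,0,0,40],[0,-0.19,0.175,-0.169,0,0,48],[0,-0.22,0.205,-0.169,0,0,56],[0,-0.255,0.235,-0.169,0,0,64],[0,-0.29,0.27,-0.169,0,0,72],[0,-0.32,0.3,-0.169,0,0,80]]'
python3 -c "
from h import *
go([.50,-.20,.40],-65.6)"
```

```text
time: 2.15
position: [0.3714, 0.1289, 0.4007]
eef_rot: [-3.125, 0.311, -0.002]
contact_force: [1.1, 1.7, -0.4]
gripper_width: -0.001
go [0.191, 0.2971, 0.0007] [-0.08, -0.04, 54.22]
```

```bash
python3 -m jog '[[0,0.03,0.04,0,0,0,8],[0,0.06,0.08,0,0,0,16],[0,0.09,0.12,0,0,0,24],[0,0.12,0.17,0,0,0,32],[0,0.15,0.22,0,0,0,40],[0,0.18,0.27,0,0,0,48],[0,0.191,0.297,0,0,0,54.2],[0,0.191,0.297,0,0,0,54.2],[0,0.191,0.297,0,0,0,54.2]]'
python3 - <<'E'
from h import *
s=sense(); print(np.round(s["position"],4),np.round(s["eef_rot"],3),np.round(s["joints"],2))
c=camera("wrist"); np.savez("w1.npz",**{k:np.array(c[k]) for k in ("img","camera_matrix","distortion","view")})
cv2.imwrite("pics/w1.png",c["img"])
for o,z in (("lid",.101),("clip_a",.122),("lid_grip",.137),("crate",.09)):
    for d in regions_of(c,o): print(o,round(d["confidence"],2),np.round(np.array(d["rect"])),[np.round(v,1) for v in quad(c,d["pixels"],z)])
E
```

```text
time: 3.05
position: [0.5017, -0.1983, 0.3995]
eef_rot: [-2.644, 1.696, 0.003]
contact_force: [-0.6, -0.5, -0.3]
gripper_width: 0.001
[ 0.5017 -0.1983  0.3995] [-2.644  1.696  0.003] [-0.4   0.21  1.31  0.    1.63  0.74]
lid 0.93 [223. 103. 113. 112.] [array([ 505.6, -199.8]), array([149.6, 149.1]), np.float64(25.3)]
lid 0.91 [454. 274. 102.  72.] [array([ 434. , -625.9]), array([130.5, 128.9]), np.float64(23.0)]
clip_a 0.95 [331. 146.  21.  35.] [array([ 540.5, -271.3]), array([45.8, 24.9]), np.float64(27.8)]
clip_a 0.81 [213. 144.  20.  35.] [array([ 474. , -127.8]), array([45.5, 26.6]), np.float64(27.8)]
lid_grip 0.96 [454. 274. 101.  70.] [array([ 445.2, -587.6]), array([117.7, 117.1]), np.float64(22.9)]
lid_grip 0.88 [223. 105. 117. 111.] [array([ 511.1, -196.7]), array([139.3, 138.7]), np.float64(24.9)]
crate 0.97 [210. 144. 140.  37.] [array([ 502.7, -201.5]), array([ 51.2, 197.1]), np.float64(25.1)]
crate 0.62 [213. 145.  21.  36.] [array([ 466. , -124.9]), array([49.7, 27.5]), np.float64(25.4)]
```

View pics/w1.png

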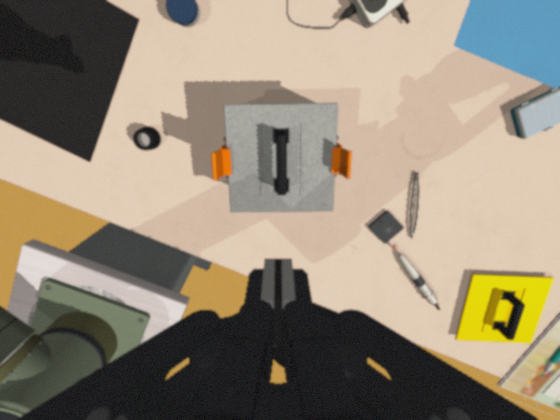

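The crop check confirms the choice. The grey lid is at (280,157) on the crate, with its handle at (281,160) and the orange clips at (222,163) and (342,161). The yellow look-alike is at (503,308). The 149 x 149 mm size fits, so I take the centre as (0.5056,-0.1998) and the yaw as 25.2°.

```bash
cat >> h.py <<'E'
C=np.array([.5056,-.1998]); YAW=25.2; U=np.array([-np.sin(np.radians(YAW)),np.cos(np.radians(YAW))])
def at(y,z): go(np.r_[C+y*U,z],YAW-90)
E
python3 -c "
from h import *
at(.045,.111)"
```

```text
go [-0.0398, -0.0016, 0.2899] [-0.05, -0.02, -0.35]
```

```bash
python3 -m jog '[[0,-0.02,-0.001,0.04,0,0,-0.4],[0,-0.04,-0.0015,0.08,0,0,-0.4],[0,-0.04,-0.0015,0.12,0,0,-0.4],[0,-0.04,-0.0015,0.16,0,0,-0.4],[0,-0.04,-0.0015,0.2,0,0,-0.4],[0,-0.04,-0.0015,0.235,0,0,-0.4],[0,-0.04,-0.0015,0.26,0,0,-0.4],[0,-0.04,-0.0015,0.265,0,0,-0.4],[0,-0.04,-0.0015,0.265,0,0,-0.4]]'
python3 -c "
from h import *
at(.045,.111)
c=camera('wrist');cv2.imwrite('pics/w2.png',c['img'])"
```

```text
time: 4.2
position: [0.4863, -0.1596, 0.1355]
eef_rot: [-2.652, 1.683, 0.001]
contact_force: [-0.2, -0.4, 0.5]
gripper_width: 0.002
go [-0.0004, -0.0004, 0.0245] [0.01, 0.03, -0.0]
```

View pics/w2.png

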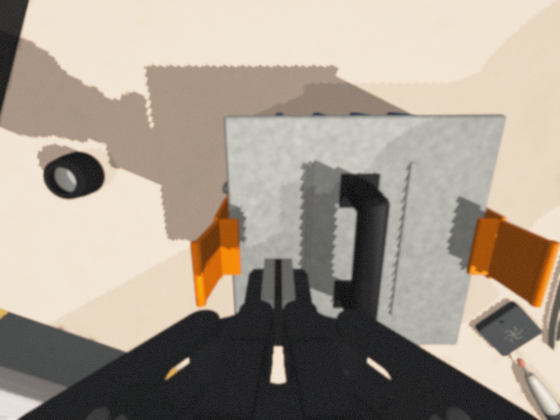

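The shut fingertips (279,265) are midway between clip_a's tab (215,255) and the handle (365,240), in line with the tab. I'll descend and push.

```bash
python3 -m jog '[[0,0,0,0.012,0,0,0],[0,0,0,0.0245,0,0,0],[0,-0.01,0,0.0245,0,0,0],[0,-0.02,0,0.0245,0,0,0],[0,-0.03,0,0.0245,0,0,0]]'; python3 -m jog '[[0,-0.01,0,0,0,0,0],[0,-0.02,0,0,0,0,0],[0,-0.03,0,0,0,0,0],[0,-0.04,0,0,0,0,0],[0,-0.042,0,0,0,0,0],[0,-0.042,0,0,0,0,0]]'
python3 -c "
from h import *
at(.045,.111)
print([np.round(quad(camera('top'),d['pixels'],.101)[0],1) for d in regions_of(camera('top'),'lid')[:0]])"
```

```text
time: 4.75
position: [0.4741, -0.1332, 0.1116]
eef_rot: [2.652, -1.684, 0.006]
contact_force: [1.6, -4.9, -2.1]
gripper_width: -0.0
time: 5.35
position: [0.4553, -0.0945, 0.1108]
eef_rot: [-2.652, 1.684, 0.001]
contact_force: [0.5, -0.6, 0.6]
gripper_width: -0.001
go [0.0717, -0.0007, -0.0003] [0.02, 0.04, -0.03]
[]
```

```bash
python3 -m jog '[[0,0,0,-0.04,0,0,0],[0,0,0,-0.07,0,0,0],[0,0.04,0,-0.08,0,0,0],[0,0.08,-0.001,-0.08,0,0,0],[0,0.12,-0.001,-0.08,0,0,0],[0,0.15,-0.001,-0.08,0,0,0],[0,0.162,-0.001,-0.07,0,0,0],[0,0.162,-0.001,-0.05,0,0,0],[0,0.162,-0.001,-0.03,0,0,0],[0,0.162,-0.001,-0.03,0,0,0]]'
python3 -c "
from h import *
at(-.045,.111)
c=camera('wrist');cv2.imwrite('pics/w3.png',c['img'])"
```

```text
time: 6.45
position: [0.523, -0.2401, 0.1373]
eef_rot: [2.651, -1.685, -0.013]
contact_force: [-0.5, -0.3, 0.6]
gripper_width: -0.003
go [0.0013, -0.0015, 0.0263] [0.27, 0.37, -0.09]
```

View pics/w3.png

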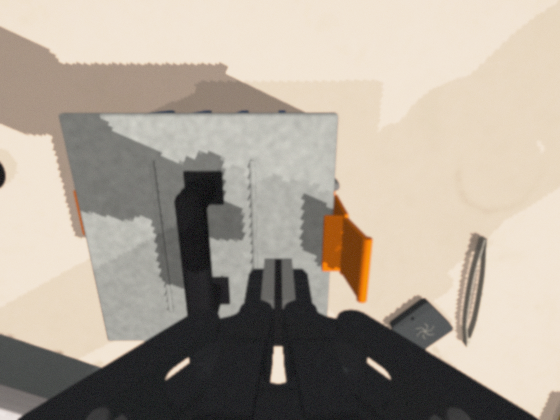

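Clip_a is open: only a sliver shows at (80,215), below the lid edge. The fingertips (279,265) lie between the handle (195,240) and clip_b's tab (345,250). Next I push clip_b.

```bash
python3 -m jog '[[0,0,-0.001,0.012,0,0,0],[0,0.001,-0.001,0.0255,0,0,0],[0,0.01,-0.001,0.0255,0,0,0],[0,0.02,-0.001,0.0255,0,0,0],[0,0.03,-0.001,0.0255,0,0,0]]'; python3 -m jog '[[0,0.01,0,0,0,0,0],[0,0.02,0,0,0,0,0],[0,0.03,0,0,0,0,0],[0,0.04,0,0,0,0,0],[0,0.043,0,0,0,0,0],[0,0.043,0,0,0,0,0]]';  python3 -m jog '[[0,0,0,-0.04,0,0,0],[0,0,0,-0.08,0,0,0],[0,0,0,-0.12,0,0,0],[50,-0.04,0,-0.15,0,0,0],[50,-0.08,0,-0.15,0,0,0],[50,-0.117,0,-0.15,0,0,0],[50,-0.117,0,-0.15,0,0,0],[50,-0.117,0,-0.15,0,0,0]]'
python3 - <<'E'
from h import *
c=camera('wrist');cv2.imwrite('pics/w4.png',c['img'])
for o,z in (("lid",.101),("clip_a",.05)):
    for d in regions_of(c,o): print(o,round(d["confidence"],2),np.round(np.array(d["rect"])),[np.round(v,1) for v in quad(c,d["pixels"],z)])
at(0,.130-.019)
E
```

```text
time: 7.0
position: [0.5392, -0.2682, 0.1153]
eef_rot: [-2.65, 1.685, 0.003]
contact_force: [-0.1, 4.6, -1.8]
gripper_width: -0.004
time: 7.6
position: [0.5579, -0.3081, 0.1155]
eef_rot: [2.651, -1.686, 0.002]
contact_force: [-0.8, -0.4, 0.3]
gripper_width: -0.0
time: 8.4
position: [0.5076, -0.2007, 0.266]
eef_rot: [2.653, -1.683, 0.003]
contact_force: [0.2, 0.3, 0.3]
gripper_width: 0.498
lid 0.91 [498. 324.  61.  84.] [array([ 430.9, -570.3]), array([139.7,  67.9]), np.float64(40.1)]
lid 0.73 [197. 107. 161. 154.] [array([ 505.7, -199.8]), array([150.7, 150.9]), np.float64(25.1)]
clip_a 0.81 [178. 157.  24.  39.] [array([ 463.7, -109. ]), array([44. , 26.3]), np.float64(24.7)]
clip_a 0.76 [354. 157.  25.  39.] [array([ 549.3, -289.7]), array([42.6, 26.8]), np.float64(26.4)]
go [-0.0031, 0.0014, 0.1541] [-0.01, -0.02, -0.11]
```

View pics/w4.png

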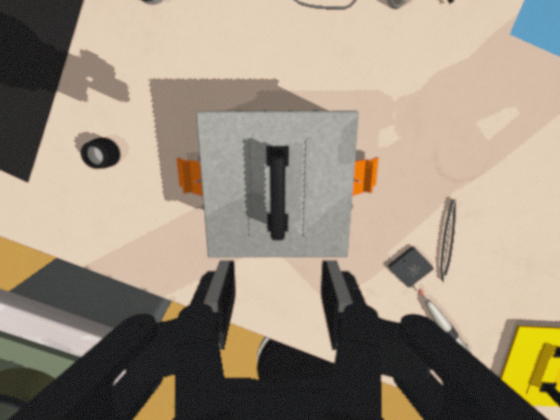

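Both clips now stand outward, at (190,177) and (366,177), about 100 mm from the crate's centre. The lid hasn't moved and the open fingers straddle the handle line. I'll go down and grip.

```bash
python3 -m jog '[[50,-0.003,0.0014,0.04,0,0,0],[50,-0.003,0.0014,0.08,0,0,0],[50,-0.003,0.0014,0.115,0,0,0],[50,-0.003,0.0014,0.14,0,0,0],[50,-0.003,0.0014,0.153,0,0,0],[50,-0.003,0.0014,0.153,0,0,0],[0,-0.003,0.0014,0.153,0,0,0],[0,-0.003,0.0014,0.153,0,0,0],[0,-0.003,0.0014,0.153,0,0,0],[0,-0.003,0.0014,0.153,0,0,0]]' 60; python3 -m jog '[[0,0,0,0,0,0,0],[0,0,0,0,0,0,0]]'; python3 -c "
from h import *
at(0,.111)"
```

```text
time: 9.55
position: [0.506, -0.1996, 0.1134]
eef_rot: [-2.651, 1.685, -0.005]
contact_force: [1.5, -1.2, 2.4]
gripper_width: 0.148
time: 9.75
position: [0.506, -0.1996, 0.1134]
eef_rot: [-2.651, 1.685, -0.005]
contact_force: [0.5, -1.4, 5.7]
gripper_width: 0.15
go [0.0, 0.0005, 0.0024] [-0.1, -0.14, -0.07]
```

```bash
python3 -m jog '[[0,0,0,-0.01,0,0,0],[0,0,0,-0.025,0,0,0],[0,0,0,-0.045,0,0,0],[0,0,0,-0.07,0,0,0],[0,0,0,-0.1,0,0,0],[0,0,0,-0.12,0,0,0],[0,0,0,-0.13,0,0,0],[0,0,0,-0.13,0,0,0],[0,0,0,-0.13,0,0,0]]'; python3 - <<'E'
from h import *
c=camera('wrist'); print([ (np.round(d["rect"]),round(d["confidence"],2)) for d in regions_of(c,"lid")])
for n in ("top","scene"):
    c=camera(n); cv2.imwrite(f'pics/{n}5.png',c['img'])
    for o in ("mat","clip_a","lid"):
        for d in regions_of(c,o): print(n,o,round(d["confidence"],2),np.round(d["rect"]),[np.round(v,1) for v in quad(c,d["pixels"],.003)])
a=cv2.imread('pics/scene5.png')[90:290,160:360]; b=cv2.imread('pics/top5.png')[140:340,110:310]
cv2.imwrite('pics/m5.png',cv2.resize(np.hstack([a,b]),None,fx=2,fy=2,interpolation=cv2.INTER_CUBIC))
go([.481,.178,.243],-64.8)
E
```

```text
time: 10.65
position: [0.5043, -0.1986, 0.2411]
eef_rot: [2.651, -1.685, -0.004]
contact_force: [-0.0, -0.1, -1.8]
gripper_width: 0.151
[(array([509., 336.,  51.,  84.]), 0.72)]
top mat 0.55 [137. 194.  65.  71.] [array([481.9, 178. ]), array([210.1, 239. ]), np.float64(86.7)]
top clip_a 0.51 [308. 199.   9.  10.] [array([ 564.2, -302. ]), array([41.7, 26.3]), np.float64(25.7)]
top lid 0.94 [408. 223.  56.  50.] [array([ 410.8, -721.4]), array([150.1, 154.1]), np.float64(22.5)]
top lid 0.69 [255. 194.  59.  40.] [array([ 523.2, -205. ]), array([206.5, 131.1]), np.float64(81.7)]
scene clip_a 0.52 [288. 218.  13.  20.] [array([ 586. , -238.4]), array([115.3,  32.7]), np.float64(75.7)]
scene lid 0.92 [316. 302.  66.  54.] [array([ 415.4, -707.1]), array([154.2, 151.4]), np.float64(21.8)]
scene lid 0.73 [263. 193.   6.   6.] [array([635.3,  16.9]), array([38.3, 38.6]), np.float64(52.6)]
scene lid 0.72 [244. 169.  52.  31.] [array([713.8, 100.4]), array([187.3, 193. ]), np.float64(27.7)]
go [-0.3516, -0.1383, -0.0008] [0.01, 0.02, -0.07]
```

View pics/m5.png

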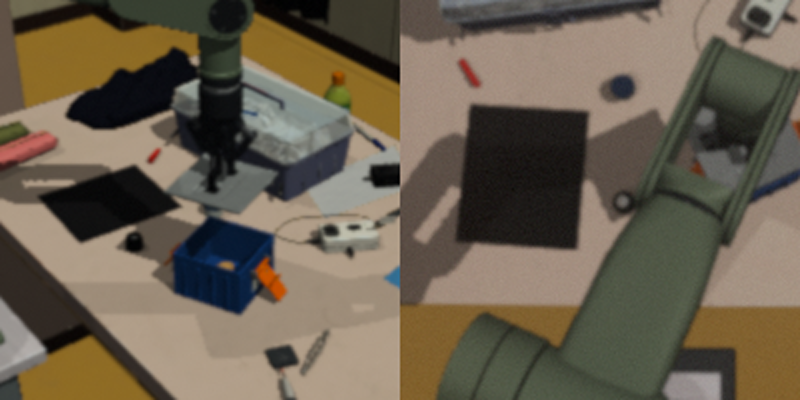

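The lid is held level above the open crate. The mat is clear, and the pot and loupe are in place. I'll carry the lid to the mat.

```bash
python3 -m jog '[[0,-0.02,-0.008,0,0,0,0],[0,-0.055,-0.022,0,0,0,0],[0,-0.095,-0.037,0,0,0,0],[0,-0.135,-0.053,0,0,0,0],[0,-0.175,-0.069,0,0,0,0],[0,-0.215,-0.085,0,0,0,0],[0,-0.255,-0.1,0,0,0,0],[0,-0.295,-0.116,0,0,0,0],[0,-0.33,-0.13,0,0,0,0],[0,-0.352,-0.138,0,0,0,0]]';python3 -m jog '[[0,0,0,0.005,0,0,0],[0,0,0,0.02,0,0,0],[0,0,0,0.045,0,0,0],[0,0,0,0.075,0,0,0],[0,0,0,0.105,0,0,0],[0,0,0,0.13,0,0,0],[0,0,0,0.15,0,0,0],[0,0,0,0.165,0,0,0],[0,0,0,0.17,0,0,0],[0,0,0,0.17,0,0,0]]'
python3 - <<'E'
from h import *
go([.481,.178,.0294],-64.8); print(sense()["gripper_width"])
c=camera('scene'); cv2.imwrite('pics/s6.png',cv2.resize(c['img'][90:290,120:380],None,fx=3,fy=3,interpolation=cv2.INTER_CUBIC))
E
```

```text
time: 12.15
position: [0.4802, 0.181, 0.2424]
eef_rot: [-2.652, 1.682, 0.0]
contact_force: [0.3, -0.4, -3.0]
gripper_width: 0.15
time: 13.15
position: [0.4804, 0.1777, 0.0718]
eef_rot: [2.65, -1.685, -0.001]
contact_force: [-0.4, -0.0, -1.4]
gripper_width: 0.15
go [-0.0, -0.0007, 0.0424] [0.08, 0.0, -0.1]
0.15029355199138936
```

View pics/s6.png

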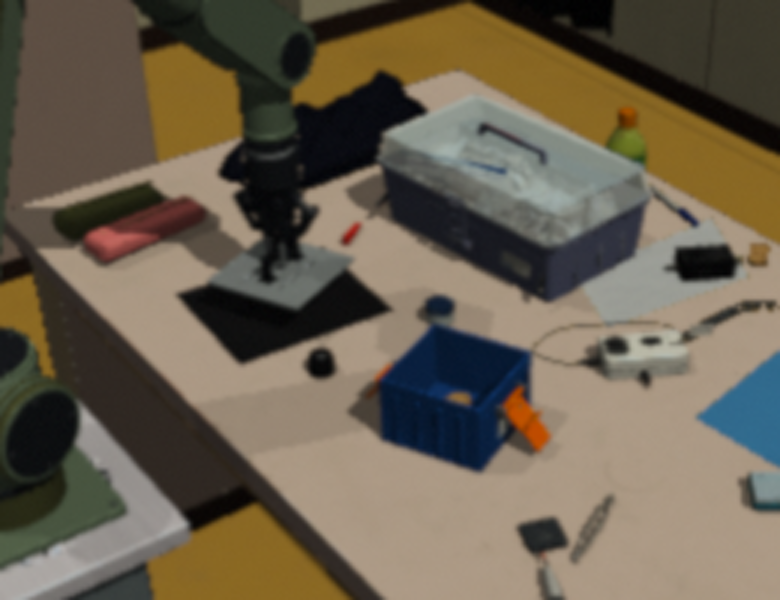

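The lid is level, about 4 cm over the mat at crop (280,275), and both clips are open. I'll lower it slowly and watch the force.

```bash
python3 -m jog '[[0,0,0,0.01,0,0,0],[0,0,0,0.02,0,0,0],[0,0,0,0.028,0,0,0],[0,0,0,0.034,0,0,0],[0,0,0,0.038,0,0,0],[0,0,0,0.04,0,0,0],[0,0,0,0.04,0,0,0]]'; python3 -m jog '[[0,0,0,0.001,0,0,0],[0,0,0,0.002,0,0,0],[0,0,0,0.002,0,0,0]]'
```

```text
time: 13.9
position: [0.4806, 0.1783, 0.0321]
eef_rot: [2.651, -1.685, -0.0]
contact_force: [0.0, 0.3, -2.5]
gripper_width: 0.149
time: 14.2
position: [0.4806, 0.1783, 0.0304]
eef_rot: [-2.651, 1.685, -0.0]
contact_force: [-0.1, -0.2, -1.6]
gripper_width: 0.15
```

```bash
python3 -m jog '[[0,0,0,0.001,0,0,0],[0,0,0,0.001,0,0,0]]'; python3 -m jog '[[0,0,0,0.001,0,0,0],[0,0,0,0.001,0,0,0]]'
```

```text
time: 14.4
position: [0.4808, 0.1784, 0.0294]
eef_rot: [-2.651, 1.685, -0.0]
contact_force: [0.5, 1.0, -1.6]
gripper_width: 0.148
time: 14.6
position: [0.4808, 0.1784, 0.0294]
eef_rot: [-2.651, 1.685, -0.001]
contact_force: [-2.0, -0.6, 6.8]
gripper_width: 0.154
```

Contact shows as +6.8 N upward. I'll release and go up.

```bash
python3 -m jog '[[22,0,0,0,0,0,0],[30,0,0,0,0,0,0],[45,0,0,0,0,0,0],[50,0,0,0,0,0,0],[50,0,0,0,0,0,0],[50,0,0,-0.01,0,0,0],[50,0,0,-0.03,0,0,0],[50,0,0,-0.06,0,0,0],[50,0,0,-0.1,0,0,0],[50,0,0,-0.14,0,0,0]]';python3 -m jog '[[50,0,0,-0.04,0,0,0],[50,0,0,-0.08,0,0,0],[50,0,0,-0.12,0,0,0],[50,0,0,-0.12,0,0,0],[50,0,0,-0.12,0,0,0]]'
python3 - <<'E'
from h import *
for n in ("wrist","top"):
    c=camera(n); cv2.imwrite(f'pics/{n}7.png',c['img'])
    for o,z in (("lid",.017),("mat",.003),("clip_a",.05),("pot",.03),("loupe",.03)):
        for d in regions_of(c,o): print(n,o,round(d["confidence"],2),np.round(d["rect"]),[np.round(v,1) for v in quad(c,d["pixels"],z)])
s=camera("scene")["img"]
a=cv2.resize(s[90:300,120:400],(560,420),interpolation=cv2.INTER_CUBIC); w=cv2.imread('pics/wrist7.png')
cv2.imwrite('pics/m7.png',cv2.resize(np.vstack([a,w]),None,fx=.7,fy=.7))
E
```

```text
time: 15.6
position: [0.4802, 0.1782, 0.1702]
eef_rot: [2.651, -1.685, -0.0]
contact_force: [0.9, -0.2, -0.2]
gripper_width: 0.499
time: 16.1
position: [0.4806, 0.1783, 0.2895]
eef_rot: [-2.65, 1.684, -0.002]
contact_force: [0.1, -0.8, -0.8]
gripper_width: 0.504
wrist lid 0.62 [218. 106. 119. 119.] [array([480.2, 179.3]), array([149.9, 149.4]), np.float64(25.1)]
wrist mat 0.61 [172.  41. 225. 224.] [array([478.1, 179.5]), array([212.4, 240.7]), np.float64(86.8)]
wrist clip_a 0.71 [437. 251.  66.  47.] [array([ 463.2, -110.2]), array([43.1, 97.9]), np.float64(5.9)]
wrist pot 0.86 [429. 100.  46.  35.] [array([627.3,  13.5]), array([39.1, 52.9]), np.float64(24.8)]
top lid 0.84 [405. 224.  58.  53.] [array([ 408.8, -717.2]), array([147.5, 149.3]), np.float64(22.5)]
top lid 0.82 [151. 200.  47.  55.] [array([484.5, 175.4]), array([154.1, 150.7]), np.float64(24.0)]
top lid 0.48 [145. 193.  60.  73.] [array([480.1, 167.6]), array([199.8, 240.1]), np.float64(87.9)]
top mat 0.69 [144. 193.  62.  73.] [array([482.2, 174.8]), array([202.5, 241.5]), np.float64(87.5)]
top clip_a 0.61 [248. 222.  13.  16.] [array([ 470. , -113.8]), array([46.3, 51.7]), np.float64(26.8)]
top clip_a 0.42 [303. 198.  11.  14.] [array([ 553.5, -289.1]), array([40.7, 42.1]), np.float64(25.8)]
top loupe 0.55 [300. 199.  16.  14.] [array([ 556. , -290.9]), array([42.1, 45.9]), np.float64(18.7)]
```

View pics/m7.png

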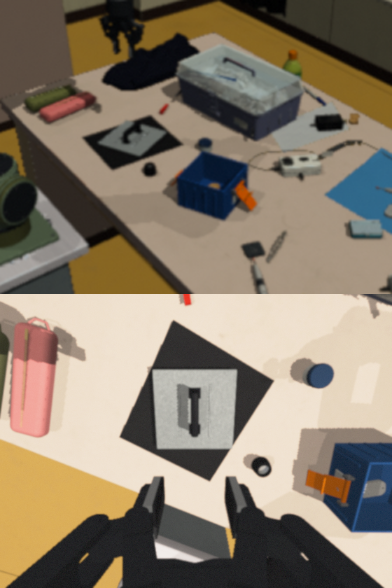

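The lid lies flat in the middle of the mat, about 2 mm off centre. Both clips are open, the pot and loupe are in place, and the gripper is clear. I'll hand in.

```bash
python3 -c "
from bench import *
print(sign_off())"
```

```text
the job is handed in; nothing more can be done
None
```

The job is handed in: I flipped clip_a and then clip_b open with shut fingertips, lifted the grey lid by its handle, and set it down on the mat at 14.6 s with about 7 N of contact. I then let go and moved the gripper up to 0.29 m. `sign_off()` gave no verdict.

**Last checks:**
- **Lid:** the wrist camera puts its centre about 2 mm from the mat's centre, and its outline measures 150 x 149 mm, as a flat lid should.
- **Clips:** both are still standing outward, but I judged this from the pictures, since the joint values can't be read.
- **Robot:** the gripper is clear and touches nothing, with a force reading near zero.
- **Pot and loupe:** both look unmoved in the pictures. I didn't measure this: the networks missed the loupe in the last pictures (one false hit was on clip_b), and never gave a usable position for the pot at the start to compare with.
- **Disagreement:** the top camera's estimates of the lid and mat centres differ from the wrist camera's by up to about 6 mm, well inside the 40 mm allowed.

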